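# Wind a culture plate up with a removable crank

## Task

Take the crank off its parking post, fit it fully home on the square spindle of the plate stand, and wind it clockwise until the plate stage is up against its top stop. Then lift the crank off and put it back down on its parking post, upright. Work gently: feel the socket onto the square and feel for the stop, force neither, wind the stage only with the crank, and leave everything else where it is.

Things in the scene. Friction and masses are not known exactly. Their poses are not given: they have to be found in the camera images.
- stand: Fixed grey plate stand, 116 mm wide (x) by 300 mm long (y, -60 to +240 mm), origin on the table on its spindle's axis. Round the origin a gear housing 92x92 mm, top 60 mm up, with an upright square spindle. On the +y side, 165 mm from the spindle, the lift stage: an aluminium plate 112x108 mm with a culture dish clipped on, 46 to 103 mm up.
- spindle_seat (a point): On the spindle's axis, on top of its round flange (42 mm across, 66 mm above the table): where the crank's underside rests when fully home. Axes of the stand. On the flange stands the steel square, 16 mm across flats, 20 mm tall, its last 4 mm stepped in to 14 mm. The square's angle is NOT given and is different each time: see it or find it by feel.
- stage (a joint): Height of the stage in m over its lowest position; starts at 0.006 to 0.014, upper stop at 0.0315. Turning the spindle clockwise seen from above lifts it 36 mm a turn. The spindle drags lightly (0.15 Nm, some 2 N at the crank's knob), stays where it is left, and meets a firm, slightly springy stop when the stage is fully up.
- crank: Loose dark steel crank, about 0.3 kg, on the parking post at first. Origin: centre of its underside, z up, arm along +x. Hub 34x34x24 mm with a square socket from below, 18 mm across flats (along x and y), 21 mm deep. Arm 18 mm wide, 24 to 32 mm above the underside. It is heaviest at the hub and stands by itself on post or spindle.
- crank_grip (a point): Centre of the crank's grip stem, straight above the socket, 52 mm above the crank's underside. The stem reaches from 32 to 68 mm above the underside and has flat faces: 20 mm thick along y, 26 mm along x. Axes of the crank.
- crank_knob (a point): Centre of the crank's upright black knob, 75 mm along the crank's x from the socket's axis, 57 mm above the crank's underside. Round, 20 to 23 mm thick, from 36 to 78 mm above the underside; spins freely on its pin. Axes of the crank.
- post_seat (a point): Parking post: fixed grey disc foot 84 mm across, round aluminium shoulder 48 mm across and 22 mm above the table, and on it a round pin 14 mm thick, 18 mm tall, tapered at the tip. The point is on its axis on the shoulder: where the centre of the crank's underside rests when parked, pointing any way.
- plate_a: a loose culture dish, round, 94 mm across and 19 mm high; a bystander. Origin at the centre of its underside
- plate_b: another loose culture dish, 94 mm across and 19 mm high; a bystander. Origin at the centre of its underside
- matchbox: a small box of matches, 36x51x15 mm; a bystander. Origin at the centre of its underside
- marker: a marker pen lying down, 102 mm long, 12 mm high; a bystander. Origin at the centre of its underside
- forceps: steel forceps lying down, 134 mm long, 9 mm high; a bystander. Origin at the centre of its underside
- bottle: a dropper bottle, 32 mm across, 90 mm tall; a bystander. Origin at the centre of its underside
Not all that is in view belongs to the job. What is meant by the crank is not purple, and is the larger of those in its own colour.

How it is judged:
By the outcome, as a careful person would: the job done as asked, in the order asked, and still so for the second after the job is handed in, with the robot touching nothing.
It also fails if it takes over 72 s, if anything falls off the work surface, if the arm or the gripper's body presses on something with over 40 N, if the wrist force passes 120 N, or if a joint passes its speed limit or range.

## Robot

A 7-joint arm with a two-finger parallel gripper is mounted at the origin on a cart in front of the work surface, level with it; the furniture and walls round the work are solid. World frame = base frame: x ahead of the robot, y to its left, z up, the work surface at z = 0. Lengths are in m, angles in rad, forces in N, time in s.
With the tool pointing down it reaches from about 0.4 to 0.85 m from the base axis. Payload 10.4 kg.
Tool frame: the origin (TCP) lies at the very end of the fingers, on their centre line; the grasp point (between the pads) lies manip.grasp_offset behind it (manip.grasp_offset is the distance from the TCP to the grasp point, in m); z points along the fingers, x is the direction in which the jaws open and shut, and the axes are right-handed (so a half turn about z gives the same grasp; the last joint's range is limited). The gripper opens to 85 mm and grips with 20 to 120 N. Pads are 22 mm wide; open, the fingers measure 114 mm over their backs; the gripper's body (76 mm by 85 mm) begins 54 mm behind the grasp point. The pads swing forward as they close: fully open they stand 13 mm farther back than shut.
Start: joints at [-1.315, 0.332, -0.065, 1.46, 0.022, 1.35, -0.088], TCP at [0.172, 0.601, 0.231] pointing down, gripper open.
Joint ranges: [-2.6, 2.6], [-0.5, 2.12], [-1.47, 1.34], [0.16, 2.42], [-1.27, 4.41], [0.06, 2.06], [-2.6, 2.6]. Speed limits (rad/s): [2.22, 2.22, 2.79, 2.79, 3.14, 3.14, 3.14].

## Interface

Orientations are given as a unit quaternion [x, y, z, w].
In Python, from workcell import manip gives the robot as it stands.
- The arm moves only by the shell command python3 -m crank 'ROWS' [FORCE]. ROWS is JSON, a list that holds one entry, the list of rows, each a list of 7 numbers: the shift along the world's x, y, z in units of 60 mm (1.0 is 60 mm), then the turn, a rotation vector about the world's x, y, z in units of 5 degrees (1.0 is 5 degrees), then the finger opening in mm, from 0 to 85.4. A call has 1 to 8 rows; each row shifts and turns the commanded pose from where the row before left it; what a row does not reach is not made up. A row lasts 1/8 s, in which the tool goes at most 62.5 mm and 10.7 degrees, less where a joint would pass 70% of its speed; a pose out of reach is approached as far as the arm can. A call is refused whole if a number of a shift passes 1 or a number of a turn 1, either way. A call with a gripper value outside its range is refused whole. The fingers move at their own pace and stop on an object; FORCE is the grip in N (left out, the last holds). Time passes only in rows, so rows that do not move let the fingers close. It gives the time, the measured TCP pose, the force and the opening at its end, in the units of the state.
- manip.get_obs(): the state, without advancing time (a new reading comes with each control period).
- manip.camera(name): name is "side" or "top"; returns (picture, depth): 400x640x3 uint8, blue, green, red; 400x640 float32, m along the optical axis (not along the pixel's ray), 0 where there is no reading.
- manip.get_calibration(name): a dict with "fx", "fy", "cx", "cy" (pixels), "rvec" (rotation vector, rad) and "tvec" (3), from world to camera coordinates, as OpenCV has them. Camera axes: x right, y down, z forward; pixel columns grow to the right and rows downward; lengths in m; the calibration is good to about 2 mm. A picture is of the moment at which its call begins. get_calibration takes no time and is no camera call.
- manip.hand_in(): hands the job in, once; it reports no verdict.
The state is a dict: "clock": time; "joint_pos": joint angles; "joint_velocities": joint speeds; "tau": joint torques, N m; "position": TCP position; "ee_rot": TCP orientation; "ft_force": force on the tool from outside, world axes, zero at the start; "torque": the same for the moment, N m; "grip_width": opening from 0.0 (shut) to 1.0 (fully open).
Only numpy, scipy, OpenCV 4.12 (cv2) and the standard library are available. Lean on these libraries where they do the work, as an engineer would, in place of code of your own. Each camera call takes 0.05 s, during which the arm holds its last target.

## Working session

There is one attempt and no reset: what is moved stays moved. The work goes in short steps, Python scripts to look and compute and a shell command to move; the robot and the scene stay as the last step left them, time stands still between calls to the robot, and variables do not carry over. Pictures are saved under pics/ and viewed, and the job is handed in when it is done.

```bash
ls; mkdir -p pics; cat > h.py <<'E'
import numpy as np, cv2
from workcell import manip
def cam(n):
    im,d=manip.camera(n); c=manip.get_calibration(n)
    return im,d,c
def world(c,u,v,z):
    R,_=cv2.Rodrigues(np.array(c["rvec"],float)); t=np.array(c["tvec"],float).ravel()
    p=np.stack([(u-c["cx"])/c["fx"]*z,(v-c["cy"])/c["fy"]*z,z],-1)
    return (p-t)@R
def cloud(d,c):
    v,u=np.mgrid[:d.shape[0],:d.shape[1]]
    return world(c,u,v,d)
def proj(c,P):
    return cv2.projectPoints(np.array(P,float).reshape(-1,1,3),np.array(c["rvec"],float),np.array(c["tvec"],float),np.array([[c["fx"],0,c["cx"]],[0,c["fy"],c["cy"]],[0,0,1.]]),None)[0].reshape(-1,2)
E
python3 - <<'E'
from h import *
for n in("top","side"):
    im,d,c=cam(n); cv2.imwrite(f"pics/{n}0.png",im); np.savez(f"/tmp/{n}0.npz",im=im,d=d); print(c)
o=manip.get_obs(); print(o, manip.grasp_offset)
E
```

```text
pics
{'fx': 516.4521423241343, 'fy': 516.4521423241343, 'cx': 318.5169774109268, 'cy': 200.28108309094125, 'rvec': array([ 2.07625193, -2.14812085,  0.22069042]), 'tvec': array([0.03287212, 0.52373021, 1.63240121])}
{'fx': 452.1038025905543, 'fy': 452.1038025905543, 'cx': 319.6647551122656, 'cy': 196.3668199337591, 'rvec': array([ 1.68564619, -1.58127901,  0.80756274]), 'tvec': array([-0.0213835 ,  0.35258503,  0.86533841])}
{'clock': 0.1, 'joint_pos': array([-1.31459509,  0.33282005, -0.06467668,  1.46089845,  0.02159652,
        1.34993689, -0.08851222]), 'joint_velocities': array([-4.43143275e-04, -2.40778060e-03,  8.90300424e-04, -6.71775274e-04,
        4.61460001e-04,  1.76272394e-03, -5.08643729e-05]), 'tau': array([ 1.99617076e-03, -6.26753139e+01,  4.92131012e-02, -3.92422986e+01,
        1.63209555e-02,  7.10622378e-03, -4.41663440e-05]), 'position': array([0.17191847, 0.60050798, 0.23056871]), 'ee_rot': array([ 7.98503959e-01,  6.01989169e-01, -5.24538224e-04,  4.38674639e-04]), 'ft_force': array([ 0.1557783 , -0.51412689,  0.52344192]), 'torque': array([-0.01955642,  0.00696126, -0.03304991]), 'grip_width': 1.0016711804797434} 0.0187
```

View pics/top0.png

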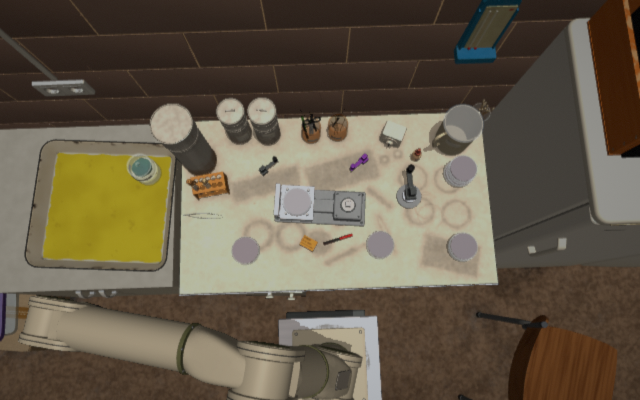

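View pics/side0.png

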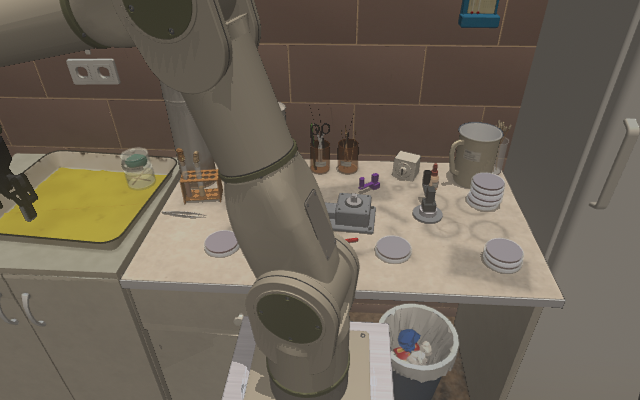

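The top view shows the stand at (320,204), with its spindle near (347,205) and the stage at (297,203). The crank is on the round post near (409,195) with its arm pointing up in the image. Purple and small dark decoys lie at (360,162) and (268,166). I'll zoom in on these.

```bash
python3 - <<'E'
from h import *
z=np.load("/tmp/top0.npz"); im,d=z["im"],z["d"]; c=manip.get_calibration("top")
a=cv2.resize(im[150:235,325:435],None,fx=7,fy=7,interpolation=cv2.INTER_CUBIC); cv2.imwrite("pics/topz.png",a)
z2=np.load("/tmp/side0.npz"); 
cv2.imwrite("pics/sidez.png",cv2.resize(z2["im"][155:240,315:455],None,fx=5.5,fy=5.5,interpolation=cv2.INTER_CUBIC))
P=cloud(d,c)
for (u,v) in [(347,205),(409,190),(411,172),(297,203),(250,280),(400,250),(409,203),(340,190),(360,220)]: print((u,v),P[v,u].round(4))
E
```

```text
(347, 205) [ 0.5    -0.0755  0.083 ]
(409, 190) [ 0.5437 -0.2784  0.0773]
(411, 172) [ 0.6045 -0.2898  0.0735]
(297, 203) [0.5116 0.0843 0.0851]
(250, 280) [0.2772 0.2469 0.0054]
(400, 250) [ 0.3594 -0.2495 -0.0049]
(409, 203) [ 0.5144 -0.2879  0.0092]
(340, 190) [ 0.5691 -0.0591  0.    ]
(360, 220) [ 0.4565 -0.118   0.044 ]
```

View pics/topz.png

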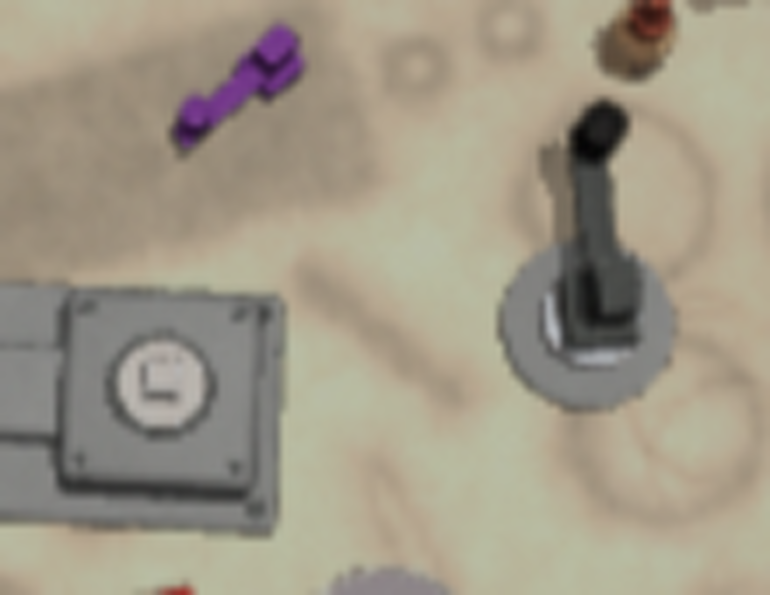

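View pics/sidez.png

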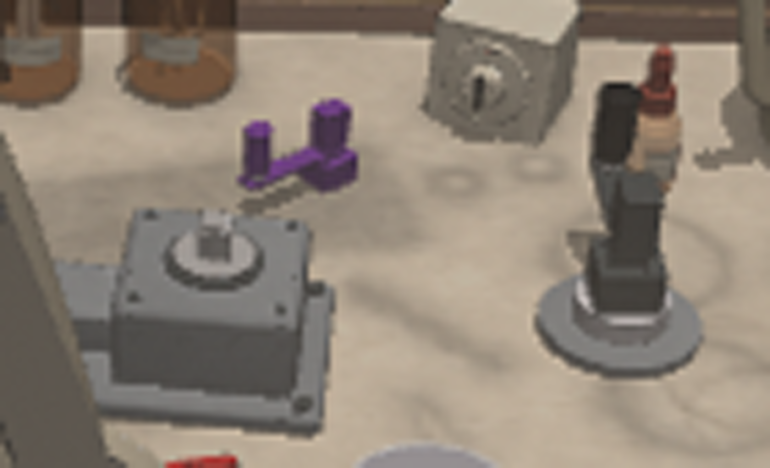

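```bash
cat > m.py <<'E'
from h import *
def circ(x,y,z,r,n=60):
    a=np.linspace(0,2*np.pi,n+1); return np.c_[x+r*np.cos(a),y+r*np.sin(a),np.full(n+1,z)]
def T(P,x,y,th):
    P=np.array(P,float); c,s=np.cos(th),np.sin(th)
    return np.c_[x+c*P[:,0]-s*P[:,1],y+s*P[:,0]+c*P[:,1],P[:,2]]
def rect(x0,x1,y0,y1,z): return [[x0,y0,z],[x1,y0,z],[x1,y1,z],[x0,y1,z],[x0,y0,z]]
def stand(x,y,th,sq=0):
    L=[T(rect(-46,46,-46,46,60),0,0,0),T(circ(0,0,66,21),0,0,0),rect(-58,58,-60,240,0)]
    L+=[T(rect(-8,8,-8,8,z),0,0,sq) for z in(66,82)]+[T(rect(-7,7,-7,7,86),0,0,sq)]
    return [T(np.array(l)*.001,x,y,th) for l in L]
def crank(x,y,z,th):
    L=[rect(-17,17,-17,17,0),rect(-17,17,-17,17,24),rect(-13,13,-10,10,68),rect(-13,13,-10,10,32),circ(75,0,78,10.5),circ(75,0,36,10.5),rect(17,84,-9,9,32)]
    return [T(np.array(l)*.001+[0,0,z],x,y,th) for l in L]
def post(x,y): return [circ(x,y,0.006,.042),circ(x,y,.022,.024)]
def draw(im,c,L,roi,f,name,cols):
    u0,u1,v0,v1=roi
    a=cv2.resize(im[v0:v1,u0:u1],None,fx=f,fy=f,interpolation=cv2.INTER_CUBIC)
    for l,col in zip(L,cols):
        for q in l:
            p=(proj(c,q)+.5-[u0,v0])*f
            cv2.polylines(a,[np.round(p*8).astype(np.int32)],False,col,1,cv2.LINE_AA,3)
    cv2.imwrite(name,a)
def ray(c,u,v,z):
    A=world(c,np.array(float(u)),np.array(float(v)),np.array(1.)); B=world(c,np.array(float(u)),np.array(float(v)),np.array(2.))
    s=(z-A[2])/(B[2]-A[2]); return A+s*(B-A)
E
python3 - <<'E'
from m import *
c=manip.get_calibration("top"); s=manip.get_calibration("side")
# top measurements
print("spindle top",ray(c,162/7+325-.5,387/7+150-.5,.066))
print("post top",ray(c,589/7+325-.5,325/7+150-.5,.006))
print("knob top", ray(c,606/7+325-.5,120/7+150-.5,.100))
print("spindle side",ray(s,214/5.5+315-.5,256/5.5+155-.5,.066))
print("post side",ray(s,619/5.5+315-.5,325/5.5+155-.5,.006))
z=np.load("/tmp/top0.npz"); P=cloud(z["d"],c)
m=(P[...,2]>.05)&(P[...,2]<.07)&(abs(P[...,0]-.5)<.07)&(abs(P[...,1]+.08)<.07); q=P[m]; print(m.sum(),q.mean(0),np.percentile(q,[2,98],axis=0))
print(cv2.minAreaRect(np.argwhere(m).astype(np.float32)[:,::-1].copy()))
m=(P[...,2]>.006)&(abs(P[...,0]-.5)<.12)&(abs(P[...,1])<.24); print(cv2.minAreaRect((P[m][:,:2]*1000).astype(np.float32)))
E
```

```text
spindle top [ 0.50400699 -0.07864282  0.066     ]
post top [ 0.53931423 -0.28893966  0.006     ]
knob top [ 0.615351   -0.28625168  0.1       ]
spindle side [ 0.50078678 -0.07931481  0.066     ]
post side [ 0.53470213 -0.28882197  0.006     ]
730 [ 0.50286845 -0.07791816  0.06014558] [[ 0.45913633 -0.12185753  0.05189465]
 [ 0.54837341 -0.03398963  0.06836213]]
((347.5, 205.49998474121094), (28.34518051147461, 27.90142059326172), 3.1798300743103027)
((500.01385498046875, -0.160491943359375), (239.8870849609375, 478.6015930175781), 0.008754546754062176)
```

```bash
cat > fit.py <<'E'
from m import *
from scipy.optimize import minimize
def dt(im,lo=40,hi=110):
    f=4; a=cv2.resize(im,None,fx=f,fy=f,interpolation=cv2.INTER_CUBIC)
    e=cv2.Canny(cv2.GaussianBlur(a,(0,0),2),lo,hi); return cv2.distanceTransform(255-e,cv2.DIST_L2,5)/f
def cost(D,c,L,cap=3):
    t=0;n=0
    for q in L:
        q=np.asarray(q); k=np.linspace(0,len(q)-1,60); q=np.c_[[np.interp(k,range(len(q)),q[:,i]) for i in range(3)]].T
        p=(proj(c,q)+.5)*4-.5
        v=cv2.remap(D,p[:,0].astype(np.float32)[None],p[:,1].astype(np.float32)[None],cv2.INTER_LINEAR)
        t+=np.minimum(v,cap).sum();n+=60
    return t/n
E
python3 - <<'E'
from fit import *
C={n:manip.get_calibration(n) for n in("top","side")}; I={n:np.load(f"/tmp/{n}0.npz")["im"] for n in C}
D={n:dt(I[n]) for n in C}
best={}
def opt(f,x0,st):
    r=None
    for k in range(3):
        x=x0 if r is None else r.x
        S=np.vstack([x]+[np.array(x)+np.eye(len(x))[i]*st[i] for i in range(len(x))])
        r=minimize(f,x,method="Nelder-Mead",options=dict(initial_simplex=S,maxiter=600))
    return r
for n in C:
    c=C[n]
    rs=opt(lambda p:cost(D[n],c,stand(p[0],p[1],p[2])[:2]),[.502,-.079,0.03],[.004,.004,.05])
    # x,y only for the circle (flange)
    rp=opt(lambda p:cost(D[n],c,post(p[0],p[1])[:1]),[.537,-.289],[.004,.004])
    rc=min([opt(lambda p:cost(D[n],c,[crank(p[0],p[1],.022,p[2])[i] for i in(1,2,4,6)]),[.537,-.289,t],[.004,.004,.1]) for t in(-.15,0,.15)],key=lambda r:r.fun)
    print(n,"stand",rs.x.round(4),rs.fun.round(2),"post",rp.x.round(4),rp.fun.round(2),"crank",rc.x.round(4),rc.fun.round(2))
    L=[stand(*rs.x,0),post(*rp.x),crank(rc.x[0],rc.x[1],.022,rc.x[2])]
    draw(I[n],c,L,(325,435,150,235) if n=="top" else (315,455,155,240),7 if n=="top" else 5.5,f"pics/ov_{n}.png",[(0,0,255),(0,255,0),(255,255,0)])
E
```

```text
top stand [ 0.5045 -0.0786 -0.1685] 1.03 post [ 0.5388 -0.2866] 1.45 crank [ 0.5391 -0.2851 -0.0067] 1.67
side stand [ 0.5039 -0.0804 -0.0532] 1.75 post [ 0.5314 -0.2878] 1.12 crank [ 0.5349 -0.2893  0.0366] 1.62
```

View pics/ov_top.png

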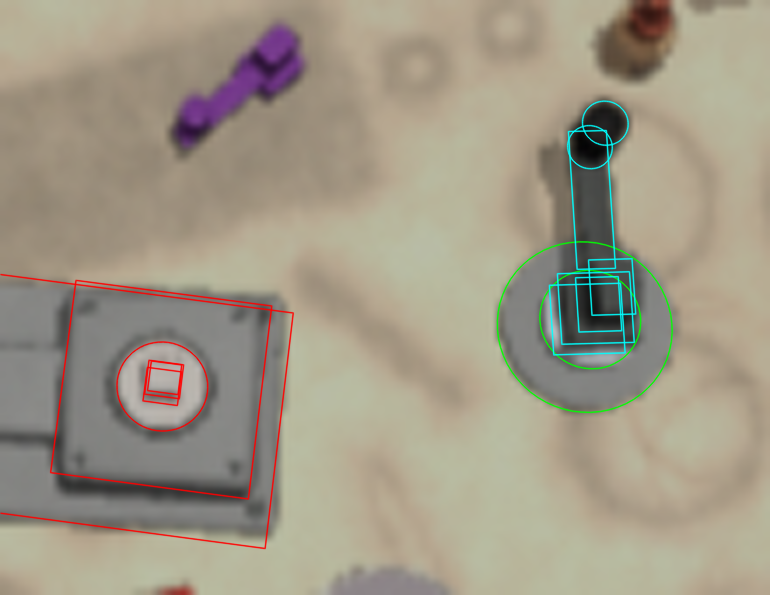

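View pics/ov_side.png

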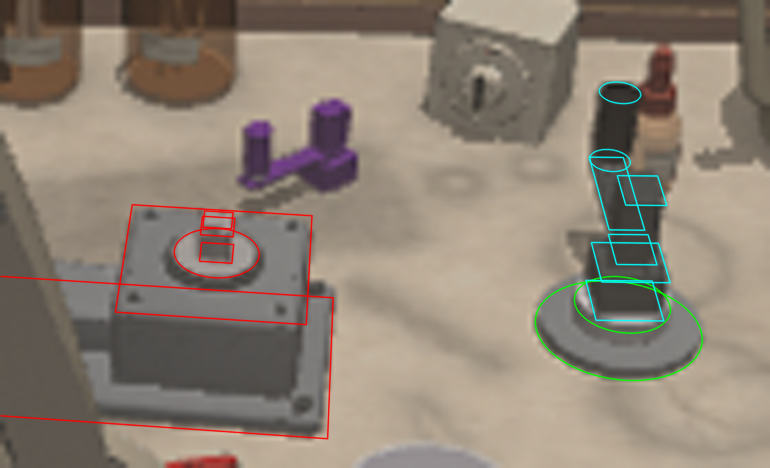

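```bash
python3 - <<'E'
from fit import *
C={n:manip.get_calibration(n) for n in("top","side")}; I={n:np.load(f"/tmp/{n}0.npz")["im"] for n in C}
c=C["top"]
g=lambda u,v,z: ray(c,u/7+325-.5,v/7+150-.5,z)
A=g(283,297,.012);B=g(268,535,.012); print("base edge yaw",np.degrees(np.arctan2(*(A-B)[[1,0]])),A,B)
A=g(75,288,.06);B=g(262,300,.06); print("hous",np.degrees(np.arctan2(*(A-B)[[1,0]]))-90)
a=cv2.resize(I["top"][198:213,338:358],None,fx=20,fy=20,interpolation=cv2.INTER_LANCZOS4)
b=cv2.resize(I["side"][186:213,338:368],None,fx=13,fy=13,interpolation=cv2.INTER_LANCZOS4)
h=max(a.shape[0],b.shape[0]); o=np.zeros((h,a.shape[1]+b.shape[1],3),np.uint8); o[:a.shape[0],:a.shape[1]]=a;o[:b.shape[0],a.shape[1]:]=b
cv2.imwrite("pics/sq.png",o)
E
```

```text
base edge yaw -6.504400457832329 [ 0.55681595 -0.14202394  0.012     ] [ 0.4416227  -0.12889036  0.012     ]
hous -5.737246377834083
```

View pics/sq.png

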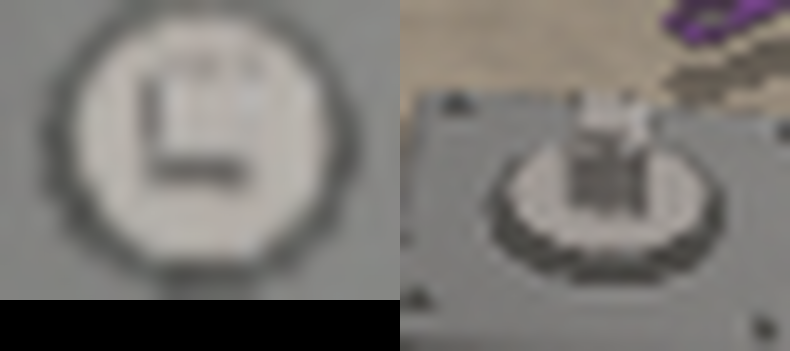

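```bash
python3 - <<'E'
from fit import *
C={n:manip.get_calibration(n) for n in("top","side")}; I={n:np.load(f"/tmp/{n}0.npz")["im"] for n in C}
c=C["top"];s=C["side"]
g=lambda u,v,z: ray(c,u/20+338-.5,v/20+198-.5,z)
h=lambda u,v,z: ray(s,(u-400)/13+338-.5,v/13+186-.5,z)
ang=lambda A,B:(np.degrees(np.arctan2(*(A-B)[[1,0]]))+45)%90-45
print("top front",ang(g(150,168,.074),g(245,175,.074)),"left",ang(g(150,80,.074),g(152,165,.074)))
print("side base front",ang(h(570,207,.066),h(645,217,.066)))
# dark-blob moment: render masks and compare by fit over angle, per-view shift
def gray(im): return cv2.cvtColor(im,cv2.COLOR_BGR2GRAY).astype(np.float32)
def render(c,x,y,a,roi,up=12):
    u0,u1,v0,v1=roi; H=np.zeros(((v1-v0)*up,(u1-u0)*up),np.float32)
    lab=H.copy()
    def poly(P,val):
        p=(proj(c,P)+.5-[u0,v0])*up; cv2.fillPoly(lab,[np.round(p).astype(np.int32)],val)
    R,_=cv2.Rodrigues(np.array(c["rvec"],float)); cp=-R.T@np.array(c["tvec"],float).ravel()
    poly(circ(x,y,.066,.021),1)
    for r,z0,z1 in((8,66,82),(7,82,86)):
        b=np.array([[-r,-r],[r,-r],[r,r],[-r,r]])
        for i in range(4):
            q=[(*b[i],z0),(*b[(i+1)%4],z0),(*b[(i+1)%4],z1),(*b[i],z1)]
            w=T(np.array(q,float)*.001,x,y,a); n=np.cross(w[1]-w[0],w[3]-w[0])
            if n@(cp-w[0])>0: poly(w,2+i)
        poly(T(np.array([(*p,z1) for p in b],float)*.001,x,y,a),6)
    out=[]
    for k in range(1,7): out.append(cv2.resize((lab==k).astype(np.float32),(u1-u0,v1-v0),interpolation=cv2.INTER_AREA).ravel())
    return np.array(out).T
for n,roi,x0,y0 in(("top",(342,355,199,212),.504,-.0786),("side",(345,362,190,209),.502,-.080)):
    cc=C[n]; G=gray(I[n])[roi[2]:roi[3],roi[0]:roi[1]].ravel(); res=[]
    for a in np.radians(np.arange(-45,45,5)):
        best=1e18
        for dx in np.arange(-.004,.0041,.001):
            for dy in np.arange(-.004,.0041,.001):
                M=render(cc,x0+dx,y0+dy,a,roi)
                w=M.sum(1)>.97
                if w.sum()<20: continue
                sol,_,_,_=np.linalg.lstsq(M[w],G[w],rcond=None); e=np.mean((M[w]@sol-G[w])**2)
                if e<best:best=e;bb=(dx,dy)
        res.append((round(np.degrees(a)),round(float(best),1),np.round(bb,3).tolist()))
    print(n,sorted(res,key=lambda r:r[1])[:7])
E
```

```text
top front -6.264157172065467 left -1.2183742643651883
side base front -9.836365543680387
top [(-5, 53.7, [0.002, 0.0]), (0, 60.3, [0.002, 0.001]), (5, 69.0, [0.002, 0.001]), (-10, 70.1, [0.002, 0.0]), (-15, 82.5, [0.002, 0.001]), (10, 84.4, [0.002, 0.001]), (15, 114.2, [0.002, 0.0])]
side [(-5, 50.8, [0.003, 0.001]), (-10, 56.3, [0.003, 0.0]), (0, 62.5, [0.002, 0.001]), (5, 71.9, [0.002, 0.001]), (-15, 80.4, [0.003, 0.0]), (10, 89.2, [0.002, 0.001]), (-20, 119.4, [0.003, 0.0])]
```

```bash
python3 -m crank '[[[0.52,-0.67,0,0,0,0.4,85],[0.52,-0.67,0,0,0,0.4,85],[0.52,-0.67,0,0,0,0.4,85],[0.52,-0.67,0,0,0,0.4,85],[0.52,-0.67,0,0,0,0.4,85],[0.52,-0.67,0,0,0,0.4,85],[0.33,-0.67,0,0,0,0.4,85],[0.33,-0.67,0,0,0,0.4,85]]]' 40
```

```text
clock: 1.1
position: [0.3992, 0.2777, 0.2311]
ee_rot: [0.707, 0.708, -0.0, -0.0]
ft_force: [0.8, 0.4, 0.2]
grip_width: 0.999
```

```bash
python3 -m crank '[[[0.33,-0.8,0,0,0,0,85],[0.33,-0.8,0,0,0,0,80],[0.33,-0.8,0,0,0,0,70],[0.33,-0.8,0,0,0,0,60],[0.33,-0.8,0,0,0,0,60],[0.33,-0.8,0,0,0,0,60],[0.3,-0.8,0,0,0,0,60],[0,-0.8,0,0,0,0,60]]]'; python3 -m crank '[[[0,-0.8,0,0,0,0,60],[0,-0.8,0,0,0,0,60],[0,-0.8,0,0,0,0,60],[0,-0.6,0,0,0,0,60],[0,0,0,0,0,0,60]]]'
```

```text
clock: 2.1
position: [0.5361, -0.1062, 0.2309]
ee_rot: [0.707, 0.707, -0.0, 0.0]
ft_force: [0.5, 0.8, -0.2]
grip_width: 0.702
clock: 2.72
position: [0.5341, -0.2881, 0.2309]
ee_rot: [0.709, 0.706, -0.001, 0.0]
ft_force: [0.6, -1.2, 0.7]
grip_width: 0.706
```

```bash
python3 - <<'E'
from m import *
L=[crank(.536,-.288,.022,.02),post(.536,-.288)]
o=[]
for n,roi in(("side",(370,480,90,230)),("top",(360,460,130,240))):
    im,d,c=cam(n); draw(im,c,L,roi,5,f"/tmp/{n}.png",[(255,255,0),(0,255,0)])
    a=cv2.imread(f"/tmp/{n}.png"); o.append(cv2.resize(a,(int(a.shape[1]*550/a.shape[0])*7//10,int(550*.7))))
cv2.imwrite("pics/p1.png",np.hstack(o))
E
```

```text
(no output)
```

View pics/p1.png

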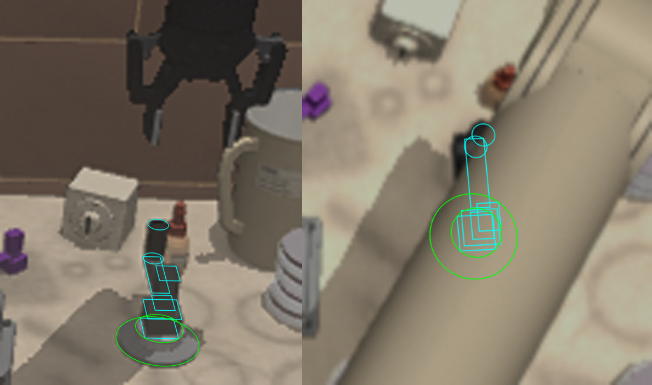

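The side view shows the open fingers straddling the stem, which is at about (165,290), and the crank overlay matches. I'll descend.

```bash
python3 -m crank '[[[0.02,0,-0.6,0,0,0,60],[0.02,0,-0.7,0,0,0,60],[0,0,-0.7,0,0,0,60],[0,0,-0.5,0,0,0,60],[0,0,-0.4,0,0,0,60],[0,0,0,0,0,0,60]]]' 40
python3 - <<'E'
from m import *
im,d,c=cam("side"); draw(im,c,[crank(.536,-.288,.022,.02)],(370,480,100,230),5,"pics/p2.png",[(255,255,0)])
E
```

```text
clock: 3.58
position: [0.5374, -0.2826, 0.0557]
ee_rot: [0.706, 0.708, -0.0, -0.002]
ft_force: [-0.6, 0.7, 0.7]
grip_width: 0.703
```

View pics/p2.png

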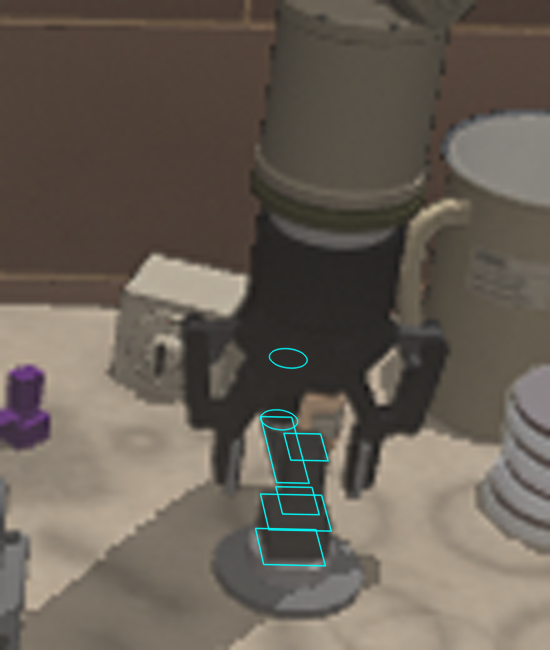

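```bash
python3 -c "
from workcell import manip
o=manip.get_obs();print(o['clock'],o['position'],o['torque'],o['joint_pos'].round(3))"
python3 -m crank '[[[0,0,0,0,0,0,45],[0,0,0,0,0,0,35],[0,0,0,0,0,0,30]]]' 25
```

```text
3.625 [ 0.53809962 -0.28343009  0.0572453 ] [-0.04258086  0.02244655 -0.01113807] [-0.069  0.509  0.614  1.718 -0.336  1.022  2.235]
clock: 4.0
position: [0.5383, -0.2848, 0.0579]
ee_rot: [0.707, 0.707, 0.0, 0.0]
ft_force: [0.5, 0.3, 1.5]
grip_width: 0.348
```

```bash
python3 -m crank '[[[0,0,0,0,0,0,26],[0,0,0,0,0,0,23],[0,0,0,0,0,0,20]]]' 25;python3 -m crank '[[[0,0,0,0,0,0,17],[0,0,0,0,0,0,14],[0,0,0,0,0,0,12],[0,0,0,0,0,0,10]]]' 25
```

```text
clock: 4.38
position: [0.538, -0.2856, 0.0576]
ee_rot: [0.707, 0.707, -0.0, 0.001]
ft_force: [0.2, -4.6, 1.2]
grip_width: 0.236
clock: 4.88
position: [0.5379, -0.2858, 0.0575]
ee_rot: [0.707, 0.707, -0.0, 0.001]
ft_force: [0.3, -4.1, -0.3]
grip_width: 0.232
```

```bash
python3 -m crank '[[[0,-0.025,0,0,0,0,5],[0,0,0,0,0,0,0]]]' 60; python3 -m crank '[[[0,0,0.1,0,0,0,0],[0,0,0.2,0,0,0,0],[0,0,0.3,0,0,0,0]]]' 60
```

```text
clock: 5.12
position: [0.538, -0.2861, 0.0575]
ee_rot: [0.707, 0.707, 0.0, -0.0]
ft_force: [-1.4, -0.7, 3.2]
grip_width: 0.225
clock: 5.5
position: [0.5378, -0.2855, 0.094]
ee_rot: [0.707, 0.707, 0.0, -0.001]
ft_force: [0.1, 0.3, -3.0]
grip_width: 0.225
```

```bash
python3 -m crank '[[[0,0,0.6,0,0,0,0],[0,0,0.6,0,0,0,0],[-0.08,0.5,0,0,0,-0.2,0],[-0.08,0.6,0,0,0,-0.2,0],[-0.08,0.6,0,0,0,-0.2,0],[-0.08,0.6,0,0,0,-0.2,0],[-0.08,0.6,0,0,0,-0.2,0],[-0.08,0.4,0,0,0,0,0]]]' 60;python3 -m crank '[[[-0.05,0.19,0,0,0,0,0],[0,0,0,0,0,0,0],[0,0,0,0,0,0,0]]]' 60
python3 - <<'E'
from m import *
o=manip.get_obs(); p=o['position']; print(p,o['ee_rot'].round(4),o['joint_pos'].round(2))
im,d,c=cam("side"); draw(im,c,[crank(p[0]-.001,p[1],p[2]-.0355,-.087),stand(.505,-.079,-.1,.013)],(310,420,100,230),5,"pics/p3.png",[(255,255,0),(0,0,255)])
E
```

```text
clock: 6.5
position: [0.5091, -0.0861, 0.1665]
ee_rot: [0.737, 0.676, 0.001, -0.0]
ft_force: [0.8, -0.1, -3.3]
grip_width: 0.227
clock: 6.88
position: [0.5063, -0.0781, 0.1656]
ee_rot: [0.738, 0.675, 0.0, 0.0]
ft_force: [0.2, -0.1, -3.2]
grip_width: 0.221
[ 0.50627067 -0.07806357  0.16563868] [7.376e-01 6.752e-01 1.000e-04 2.000e-04] [-0.49  0.14  0.61  1.87 -0.08  1.16  1.63]
```

View pics/p3.png

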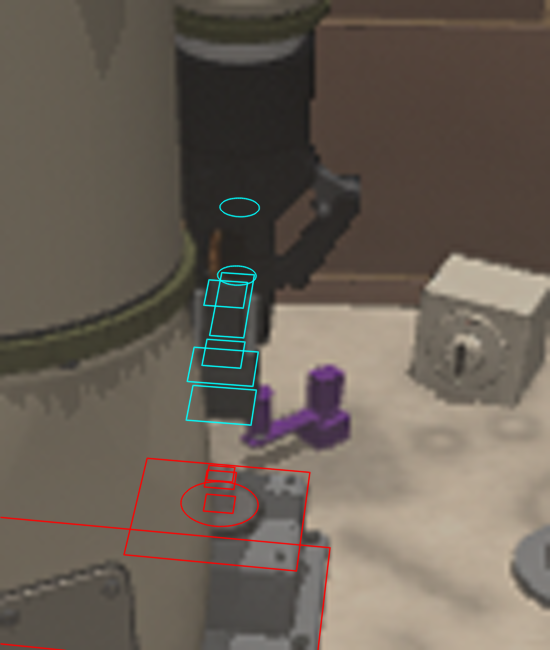

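```bash
python3 -m crank '[[[0,0.01,-0.4,0,0,0,0],[0,0,-0.25,0,0,0,0],[0,0,0,0,0,0,0]]]' 60;python3 -m crank '[[[0,0,-0.04,0,0,0,0],[0,0,-0.04,0,0,0,0],[0,0,-0.04,0,0,0,0]]]' 60;python3 -m crank '[[[0,0,-0.03,0,0,0,0],[0,0,-0.03,0,0,0,0],[0,0,0,0,0,0,0]]]' 60
```

```text
clock: 7.3
position: [0.5054, -0.0767, 0.1253]
ee_rot: [0.737, 0.675, -0.001, -0.001]
ft_force: [0.5, -0.5, -3.5]
grip_width: 0.224
clock: 7.68
position: [0.5064, -0.0762, 0.1193]
ee_rot: [0.737, 0.676, 0.0, 0.0]
ft_force: [0.8, 0.3, -3.4]
grip_width: 0.224
clock: 8.05
position: [0.5055, -0.0766, 0.1151]
ee_rot: [0.737, 0.676, -0.001, -0.0]
ft_force: [-2.7, -0.9, -1.7]
grip_width: 0.224
```

```bash
python3 -m crank '[[[-0.02,0,-0.02,0,0,0,0],[0,0,-0.03,0,0,0,0],[0,0,0,0,0,0,0]]]' 60;python3 -m crank '[[[0,0,-0.03,0,0,0,0],[0,0,-0.03,0,0,0,0],[0,0,0,0,0,0,0]]]' 60; python3 -c "
from workcell import manip
o=manip.get_obs();print(o['position'],o['ft_force'],o['torque'])"
```

```text
clock: 8.43
position: [0.5052, -0.0765, 0.1125]
ee_rot: [0.737, 0.676, 0.0, 0.0]
ft_force: [0.7, -3.3, -3.5]
grip_width: 0.226
clock: 8.8
position: [0.5051, -0.0765, 0.1088]
ee_rot: [0.737, 0.676, -0.0, 0.0]
ft_force: [1.2, -5.1, -4.1]
grip_width: 0.226
[ 0.50508419 -0.0764577   0.10881512] [ 1.199016   -5.09150264 -4.06568572] [-1.18855507 -0.28895012  0.04901441]
```

Sliding on cleanly. A sideways force of -5 N in y calls for a shift of about -1 mm in y.

```bash
python3 -m crank '[[[0,-0.02,-0.03,0,0,0,0],[0,0,-0.03,0,0,0,0],[0,0,0,0,0,0,0]]]' 60;python3 -m crank '[[[0,0,-0.03,0,0,0,0],[0,0,-0.03,0,0,0,0],[0,0,0,0,0,0,0]]]' 60; python3 -c "
from workcell import manip
o=manip.get_obs();print(o['position'],o['ft_force'],o['torque'])"
```

```text
clock: 9.18
position: [0.5048, -0.0768, 0.105]
ee_rot: [0.737, 0.676, -0.0, -0.0]
ft_force: [-0.5, 0.0, -3.3]
grip_width: 0.227
clock: 9.55
position: [0.5049, -0.0773, 0.1016]
ee_rot: [0.737, 0.676, -0.0, -0.0]
ft_force: [0.1, 0.7, -3.8]
grip_width: 0.225
[ 0.50494342 -0.07733629  0.10160917] [ 0.07243951  0.69702833 -3.78132444] [ 0.01814971  0.05552936 -0.03475558]
```

```bash
python3 -m crank '[[[0,0,-0.02,0,0,0,0],[0,0,-0.015,0,0,0,0],[0,0,0,0,0,0,0]]]' 60;python3 -c "
from workcell import manip
o=manip.get_obs();print(o['position'],o['ft_force'],o['torque'])"
```

```text
clock: 9.93
position: [0.5053, -0.0775, 0.1011]
ee_rot: [0.737, 0.676, 0.001, -0.0]
ft_force: [-7.4, 0.2, 16.6]
grip_width: 0.226
[ 0.50530129 -0.07745923  0.10109895] [-7.35604352  0.223148   16.55377527] [0.3458096  1.7436429  0.04345053]
```

Seated: the force rises firmly at z = 0.101, as expected. I'll ease the load a little and start winding clockwise (-z).

```bash
cat > s.py <<'E'
from workcell import manip
import numpy as np
o=manip.get_obs();x,y,z,w=o['ee_rot'];print('pos',o['position'].round(4),'yaw',round(np.degrees(2*np.arctan2(y,x)),1),'F',o['ft_force'].round(1),'T',o['torque'].round(2),'q7',o['joint_pos'][6].round(2))
E
python3 -m crank '[[[-0.01,0,0.008,0,0,0,0],[0,0,0,0,0,-0.5,0],[0,0,0,0,0,-1,0],[0,0,0,0,0,-1,0],[0,0,0,0,0,-1,0],[0,0,0,0,0,-1,0],[0,0,0,0,0,0,0]]]' 60; python3 s.py
```

```text
clock: 10.8
position: [0.5049, -0.0775, 0.1012]
ee_rot: [0.855, 0.518, 0.001, 0.0]
ft_force: [-4.3, 0.1, 10.1]
grip_width: 0.226
pos [ 0.5049 -0.0775  0.1012] yaw 62.4 F [-4.3  0.1 10.1] T [ 0.15  0.89 -0.08] q7 1.29
```

```bash
python3 -m crank '[[[0,0,0,0,0,-1,0],[0,0,0,0,0,-1,0],[0,0,0,0,0,-1,0],[0,0,0,0,0,-1,0],[0,0,0,0,0,-1,0],[0,0,0,0,0,-1,0],[0,0,0,0,0,-1,0]]]' 60; python3 s.py
```

```text
clock: 11.68
position: [0.5052, -0.0776, 0.1012]
ee_rot: [0.972, 0.237, 0.001, 0.0]
ft_force: [-2.4, -0.5, 7.6]
grip_width: 0.222
pos [ 0.5052 -0.0776  0.1012] yaw 27.4 F [-2.4 -0.5  7.6] T [0.05 0.48 0.18] q7 0.71
```

```bash
python3 -m crank '[[[0,0,0,0,0,-1,0],[0,0,0,0,0,-1,0],[0,0,0,0,0,-1,0],[0,0,0,0,0,-1,0],[0,0,0,0,0,-1,0],[0,0,0,0,0,-1,0],[0,0,0,0,0,-1,0]]]' 60; python3 s.py
python3 -m crank '[[[0,0,0,0,0,-1,0],[0,0,0,0,0,-1,0],[0,0,0,0,0,-1,0],[0,0,0,0,0,-1,0]]]' 60; python3 s.py
```

```text
clock: 12.55
position: [0.5056, -0.0778, 0.1012]
ee_rot: [0.998, -0.067, 0.001, 0.0]
ft_force: [-0.3, -0.7, 6.0]
grip_width: 0.227
pos [ 0.5056 -0.0778  0.1012] yaw -7.6 F [-0.3 -0.7  6. ] T [-0.44 -0.06  0.16] q7 0.13
clock: 13.05
position: [0.5058, -0.0781, 0.1013]
ee_rot: [0.971, -0.239, 0.002, -0.0]
ft_force: [0.5, -1.8, 5.6]
grip_width: 0.22
pos [ 0.5058 -0.0781  0.1013] yaw -27.6 F [ 0.5 -1.8  5.6] T [-0.64 -0.31  0.19] q7 -0.19
```

```bash
python3 - <<'E'
from m import *
for n in("top","side"):
    im,d,c=cam(n); cv2.imwrite(f"pics/w1{n}.png",cv2.resize(im[120:260,240:440],None,fx=3,fy=3)); np.savez(f"/tmp/{n}1.npz",im=im,d=d)
c=manip.get_calibration("top"); P=cloud(d:=np.load("/tmp/top1.npz")["d"],c); P0=cloud(np.load("/tmp/top0.npz")["d"],c)
for Q in(P0,P): print(np.median(Q[195:210,288:305,2]),Q[195:210,288:305,2].std())
E
```

```text
0.08396827368415785 0.10140164850139313
0.09437362708360968 0.14213065162442726
```

View pics/w1top.png

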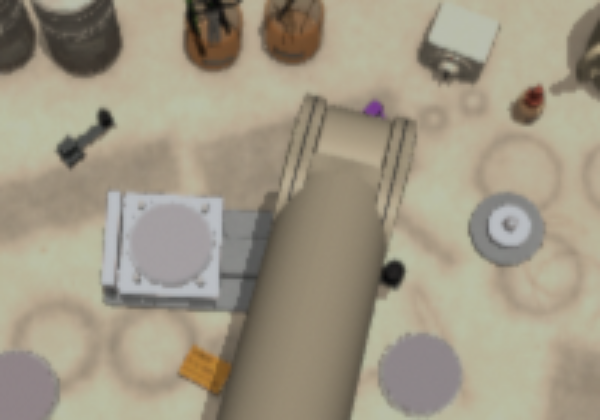

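View pics/w1side.png

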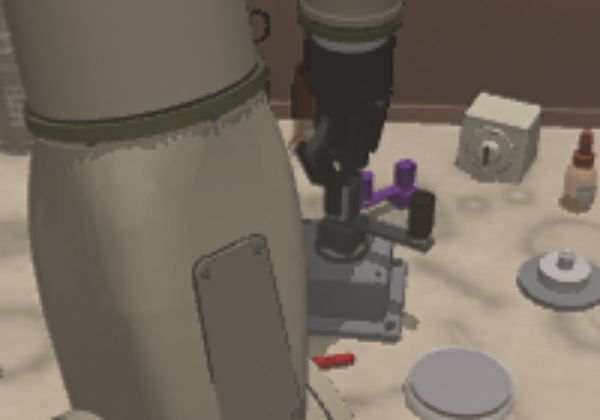

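The crank is on the spindle and the stage has risen about 10 mm over 112°. The bare post is now visible at (510,226) in the top crop. I'll carry on in smaller steps.

```bash
python3 -m crank '[[[0,0,0,0,0,-1,0],[0,0,0,0,0,-1,0],[0,0,0,0,0,-1,0],[0,0,0,0,0,-1,0],[0,0,0,0,0,-1,0],[0,0,0,0,0,-1,0]]]' 60; python3 s.py
python3 -m crank '[[[0,0,0,0,0,-1,0],[0,0,0,0,0,-1,0]]]' 60; python3 s.py
python3 -m crank '[[[0,0,0,0,0,-1,0],[0,0,0,0,0,-1,0]]]' 60; python3 s.py
```

```text
clock: 13.9
position: [0.5058, -0.0785, 0.1013]
ee_rot: [0.876, -0.482, 0.002, -0.0]
ft_force: [0.8, -4.4, 4.1]
grip_width: 0.225
pos [ 0.5058 -0.0785  0.1013] yaw -57.6 F [ 0.8 -4.4  4.1] T [-1.11 -0.32  0.15] q7 -0.67
clock: 14.15
position: [0.5058, -0.0787, 0.1013]
ee_rot: [0.831, -0.557, 0.002, -0.0]
ft_force: [0.9, -5.2, 4.9]
grip_width: 0.225
pos [ 0.5058 -0.0787  0.1013] yaw -67.6 F [ 0.9 -5.2  4.9] T [-1.25 -0.24  0.14] q7 -0.83
clock: 14.4
position: [0.5057, -0.0788, 0.1013]
ee_rot: [0.779, -0.627, 0.002, -0.0]
ft_force: [0.5, -5.1, 4.4]
grip_width: 0.225
pos [ 0.5057 -0.0788  0.1013] yaw -77.7 F [ 0.5 -5.1  4.4] T [-1.29 -0.06  0.2 ] q7 -0.98
```

```bash
python3 -m crank '[[[0,-0.015,0,0,0,-1,0],[0,0,0,0,0,-0.6,0]]]' 60; python3 s.py
python3 -m crank '[[[0,0,0,0,0,-0.8,0],[0,0,0,0,0,-0.8,0]]]' 60; python3 s.py
python3 -m crank '[[[0,0,0,0,0,-0.8,0],[0,0,0,0,0,-0.8,0]]]' 60; python3 s.py
python3 -m crank '[[[0,0,0,0,0,-0.8,0],[0,0,0,0,0,-0.8,0]]]' 60; python3 s.py
```

```text
clock: 14.65
position: [0.5057, -0.0791, 0.1013]
ee_rot: [0.734, -0.679, 0.001, -0.001]
ft_force: [-0.0, -1.3, 6.9]
grip_width: 0.228
pos [ 0.5057 -0.0791  0.1013] yaw -85.6 F [-0.  -1.3  6.9] T [-0.74  0.11  0.14] q7 -1.1
clock: 14.9
position: [0.5056, -0.0791, 0.1013]
ee_rot: [-0.685, 0.729, -0.001, 0.001]
ft_force: [-0.5, -2.4, 6.6]
grip_width: 0.228
pos [ 0.5056 -0.0791  0.1013] yaw 266.4 F [-0.5 -2.4  6.6] T [-0.82  0.28  0.14] q7 -1.21
clock: 15.15
position: [0.5055, -0.0793, 0.1012]
ee_rot: [-0.632, 0.775, -0.001, 0.0]
ft_force: [-1.2, -3.4, 6.6]
grip_width: 0.225
pos [ 0.5055 -0.0793  0.1012] yaw 258.4 F [-1.2 -3.4  6.6] T [-0.85  0.4   0.2 ] q7 -1.33
clock: 15.4
position: [0.5054, -0.0793, 0.1012]
ee_rot: [-0.576, 0.817, -0.001, 0.0]
ft_force: [-1.7, -4.3, 8.1]
grip_width: 0.227
pos [ 0.5054 -0.0793  0.1012] yaw 250.4 F [-1.7 -4.3  8.1] T [-0.93  0.52  0.36] q7 -1.45
```

```bash
python3 -m crank '[[[-0.01,-0.015,0,0,0,-0.4,0],[0,0,0,0,0,0,0]]]' 60; python3 s.py
python3 -m crank '[[[0,0,0,0,0,-0.4,0],[0,0,0,0,0,0,0]]]' 60; python3 s.py
```

```text
clock: 15.65
position: [0.5052, -0.0794, 0.1013]
ee_rot: [-0.563, 0.826, -0.001, 0.001]
ft_force: [0.6, -0.4, 8.0]
grip_width: 0.223
pos [ 0.5052 -0.0794  0.1013] yaw 248.6 F [ 0.6 -0.4  8. ] T [-0.29  0.11  0.51] q7 -1.47
clock: 15.9
position: [0.5052, -0.0794, 0.1013]
ee_rot: [-0.549, 0.836, -0.001, 0.001]
ft_force: [-0.6, -1.8, 7.8]
grip_width: 0.222
pos [ 0.5052 -0.0794  0.1013] yaw 246.6 F [-0.6 -1.8  7.8] T [-0.35  0.18  0.78] q7 -1.5
```

```bash
python3 -m crank '[[[0,0,0,0,0,-0.2,0],[0,0,0,0,0,0,0]]]' 60; python3 s.py; python3 - <<'E'
from m import *
im,d,c=cam("top"); cv2.imwrite("pics/w2top.png",cv2.resize(im[120:260,240:440],None,fx=3,fy=3))
P=cloud(d,c); P0=cloud(np.load("/tmp/top0.npz")["d"],c);P1=cloud(np.load("/tmp/top1.npz")["d"],c)
for Q in(P0,P1,P): q=Q[195:210,288:305,2]; q=q[(q>.06)&(q<.13)]; print(len(q),q.mean(),np.median(q),q.std()/len(q)**.5)
E
```

```text
clock: 16.15
position: [0.5052, -0.0792, 0.1012]
ee_rot: [-0.542, 0.84, -0.001, 0.001]
ft_force: [0.3, 1.6, 8.2]
grip_width: 0.225
pos [ 0.5052 -0.0792  0.1012] yaw 245.6 F [0.3 1.6 8.2] T [-0.13  0.11  0.9 ] q7 -1.52
254 0.08403086538993755 0.08396803192862572 0.0002379334400045315
253 0.09459452898959848 0.09435406126824485 0.00021601122653274493
255 0.10263609965885395 0.10272257241761816 0.00024205680075575968
```

View pics/w2top.png

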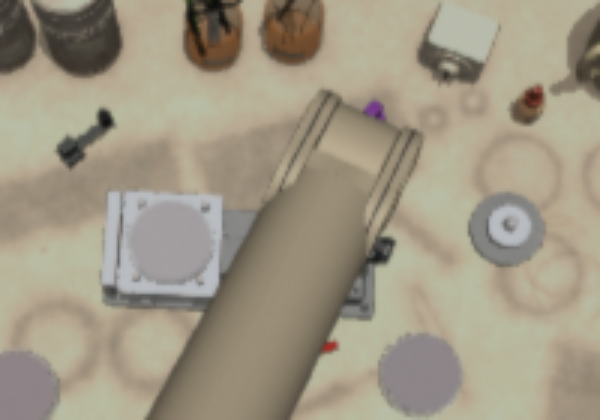

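Torque climbs steadily from 0.2 to 0.9 Nm, and the dish top is at 0.1027 m (0.103 expected), so the stage is at its top stop. I'll unwind only enough to take the load off, then lift.

```bash
python3 -m crank '[[[0,0,0,0,0,0.6,0],[0,0,0,0,0,0,0]]]' 60; python3 s.py
python3 -m crank '[[[0,0,0,0,0,0.4,0],[0,0,0,0,0,0,0]]]' 60; python3 s.py
```

```text
clock: 16.45
position: [0.5052, -0.0792, 0.1012]
ee_rot: [-0.564, 0.826, -0.001, 0.001]
ft_force: [1.7, -0.3, 6.4]
grip_width: 0.224
pos [ 0.5052 -0.0792  0.1012] yaw 248.6 F [ 1.7 -0.3  6.4] T [-0.08 -0.17  0.12] q7 -1.48
clock: 16.7
position: [0.5052, -0.0792, 0.1012]
ee_rot: [-0.578, 0.816, -0.001, 0.001]
ft_force: [0.8, -0.1, 5.9]
grip_width: 0.224
pos [ 0.5052 -0.0792  0.1012] yaw 250.6 F [ 0.8 -0.1  5.9] T [-0.07 -0.2   0.04] q7 -1.45
```

```bash
python3 -m crank '[[[0,0,0,0,0,0.4,0],[0,0,0.03,0,0,0,0],[0,0,0.05,0,0,0,0],[0,0,0.05,0,0,0,0]]]' 60; python3 s.py
python3 -m crank '[[[0,0,0.08,0,0,0,0],[0,0,0.08,0,0,0,0],[0,0,0.08,0,0,0,0]]]' 60; python3 s.py
```

```text
clock: 17.2
position: [0.5047, -0.0792, 0.1082]
ee_rot: [-0.591, 0.806, -0.001, 0.001]
ft_force: [5.8, -1.4, -7.7]
grip_width: 0.225
pos [ 0.5047 -0.0792  0.1082] yaw 252.5 F [ 5.8 -1.4 -7.7] T [-0.27 -1.35  0.07] q7 -1.43
clock: 17.58
position: [0.5033, -0.0791, 0.1224]
ee_rot: [-0.591, 0.806, 0.0, -0.0]
ft_force: [0.4, 0.0, -3.3]
grip_width: 0.227
pos [ 0.5033 -0.0791  0.1224] yaw 252.5 F [ 0.4  0.  -3.3] T [-0.02  0.04  0.  ] q7 -1.45
```

```bash
python3 -m crank '[[[0,0,0.4,0,0,0,0],[0,0,0.35,0,0,0,0]]]' 60; python3 s.py; python3 - <<'E'
from fit import *
o=[]
for n,roi in(("top",(394,426,180,212)),("side",(410,448,193,231))):
    im,d,c=cam(n); D=dt(im)
    f=lambda p:cost(D,c,post(*p)+[circ(p[0],p[1],.0,.042)][:0])
    r=min([minimize(f,[x,y],method="Nelder-Mead",options=dict(initial_simplex=[[x,y],[x+.003,y],[x,y+.003]])) for x in(.533,.537,.541) for y in(-.291,-.287)],key=lambda r:r.fun)
    print(n,r.x.round(4),round(r.fun,2))
    draw(im,c,[post(*r.x)+[circ(*r.x,.034,.007)]],roi,12,f"/tmp/a.png",[(0,255,0)]); o.append(cv2.resize(cv2.imread("/tmp/a.png"),(390,390)))
    if n=="top":
        P=cloud(d,c); q=P[195:210,288:305,2]; q=q[(q>.06)&(q<.13)]; print("dish",q.mean())
cv2.imwrite("pics/post.png",np.hstack(o))
E
```

```text
clock: 17.82
position: [0.5031, -0.0793, 0.1678]
ee_rot: [-0.591, 0.806, 0.0, -0.001]
ft_force: [0.8, 1.0, -2.6]
grip_width: 0.225
pos [ 0.5031 -0.0793  0.1678] yaw 252.5 F [ 0.8  1.  -2.6] T [ 0.   -0.05  0.04] q7 -1.53
top [ 0.5394 -0.2883] 0.49
dish 0.10240106511244151
side [ 0.5321 -0.2879] 0.98
```

View pics/post.png

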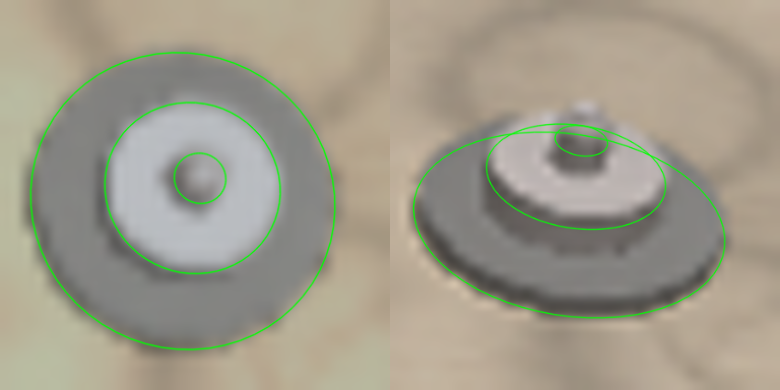

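The dish top stays at 0.1024 m after lifting. The bare post fits well at about (0.539,-0.288). I'll carry the crank over.

```bash
python3 -m crank '[[[0.08,-0.4,0,0,0,0,0],[0.1,-0.6,0,0,0,0,0],[0.1,-0.6,0,0,0,0,0],[0.1,-0.6,0,0,0,0,0],[0.1,-0.6,0,0,0,0,0],[0.1,-0.5,0,0,0,0,0],[0,-0.16,0,0,0,0,0],[0,0,0,0,0,0,0]]]' 60; python3 s.py
```

```text
clock: 18.92
position: [0.5379, -0.2869, 0.1664]
ee_rot: [-0.591, 0.807, 0.001, -0.0]
ft_force: [0.2, 0.9, -2.4]
grip_width: 0.225
pos [ 0.5379 -0.2869  0.1664] yaw 252.5 F [ 0.2  0.9 -2.4] T [0.04 0.   0.02] q7 -1.08
```

```bash
python3 -m crank '[[[0,0,-0.5,0,0,0,0],[0,0,-0.6,0,0,0,0],[0,0,-0.3,0,0,0,0],[0,0,0,0,0,0,0]]]' 60; python3 s.py
python3 - <<'E'
from m import *
p=manip.get_obs()['position']
im,d,c=cam("side"); draw(im,c,[crank(p[0],p[1],p[2]-.0355,np.radians(162.5)),post(.537,-.287)],(370,480,100,230),5,"pics/p5.png",[(255,255,0),(0,255,0)])
E
```

```text
clock: 19.42
position: [0.5383, -0.2856, 0.0825]
ee_rot: [-0.592, 0.806, 0.001, -0.0]
ft_force: [0.4, 0.1, -2.6]
grip_width: 0.228
pos [ 0.5383 -0.2856  0.0825] yaw 252.6 F [ 0.4  0.1 -2.6] T [-0.1   0.01 -0.02] q7 -1.03
```

View pics/p5.png

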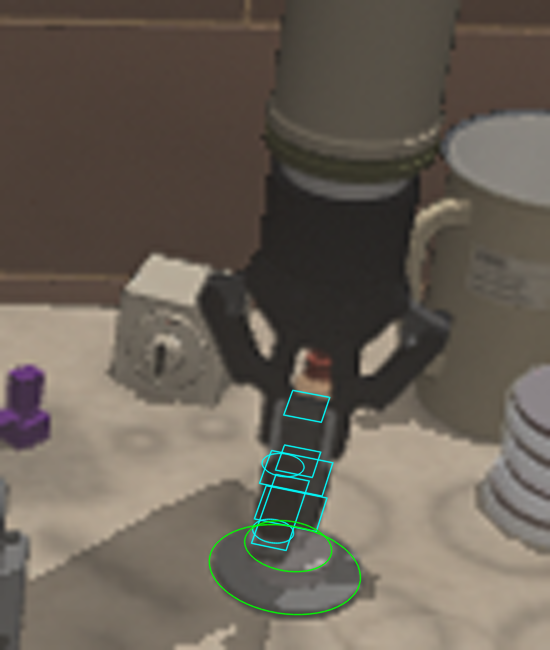

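```bash
python3 -m crank '[[[0,-0.015,-0.07,0,0,0,0],[0,0,-0.05,0,0,0,0],[0,0,-0.05,0,0,0,0],[0,0,0,0,0,0,0]]]' 60; python3 s.py
python3 -m crank '[[[0,0,-0.05,0,0,0,0],[0,0,-0.05,0,0,0,0],[0,0,0,0,0,0,0]]]' 60; python3 s.py
```

```text
clock: 19.98
position: [0.5385, -0.2876, 0.073]
ee_rot: [-0.591, 0.806, 0.0, -0.0]
ft_force: [0.1, 0.6, -3.3]
grip_width: 0.228
pos [ 0.5385 -0.2876  0.073 ] yaw 252.5 F [ 0.1  0.6 -3.3] T [-0.01 -0.08  0.04] q7 -1.02
clock: 20.35
position: [0.5384, -0.2876, 0.0668]
ee_rot: [-0.591, 0.806, 0.0, -0.0]
ft_force: [-0.9, 0.9, -2.9]
grip_width: 0.227
pos [ 0.5384 -0.2876  0.0668] yaw 252.5 F [-0.9  0.9 -2.9] T [-0.03 -0.07  0.01] q7 -1.02
```

```bash
python3 -m crank '[[[0,0,-0.05,0,0,0,0],[0,0,-0.05,0,0,0,0],[0,0,0,0,0,0,0]]]' 60; python3 s.py
python3 -m crank '[[[0,0,-0.03,0,0,0,0],[0,0,-0.02,0,0,0,0],[0,0,0,0,0,0,0]]]' 60; python3 s.py
```

```text
clock: 20.72
position: [0.5385, -0.2876, 0.0608]
ee_rot: [-0.592, 0.806, 0.0, -0.0]
ft_force: [-0.2, -0.2, -3.4]
grip_width: 0.222
pos [ 0.5385 -0.2876  0.0608] yaw 252.5 F [-0.2 -0.2 -3.4] T [-0.   -0.07  0.01] q7 -1.02
clock: 21.1
position: [0.5385, -0.2877, 0.058]
ee_rot: [-0.591, 0.806, 0.0, -0.0]
ft_force: [-0.5, -0.5, -2.6]
grip_width: 0.222
pos [ 0.5385 -0.2877  0.058 ] yaw 252.5 F [-0.5 -0.5 -2.6] T [ 0.01 -0.04  0.05] q7 -1.01
```

```bash
python3 -m crank '[[[0,0,-0.012,0,0,0,0],[0,0,0,0,0,0,0]]]' 60; python3 s.py
python3 -m crank '[[[0,0,0,0,0,0,20],[0,0,0,0,0,0,22],[0,0,0,0,0,0,26],[0,0,0,0,0,0,32],[0,0,0,0,0,0,40],[0,0,0,0,0,0,45],[0,0,0,0,0,0,45]]]' 25; python3 s.py
```

```text
clock: 21.35
position: [0.5386, -0.2877, 0.0574]
ee_rot: [-0.591, 0.806, -0.0, -0.0]
ft_force: [-0.3, 0.0, -3.5]
grip_width: 0.227
pos [ 0.5386 -0.2877  0.0574] yaw 252.5 F [-0.3  0.  -3.5] T [-0.05 -0.03  0.01] q7 -1.01
clock: 22.22
position: [0.5386, -0.2877, 0.0574]
ee_rot: [-0.591, 0.806, -0.0, -0.0]
ft_force: [0.7, 0.2, 0.4]
grip_width: 0.532
pos [ 0.5386 -0.2877  0.0574] yaw 252.5 F [0.7 0.2 0.4] T [ 0.01 -0.02  0.02] q7 -1.01
```

```bash
python3 -m crank '[[[0,0,0.1,0,0,0,45],[0,0,0.3,0,0,0,45],[0,0,0.6,0,0,0,45],[0,0,0.8,0,0,0,45],[0,0,0.8,0,0,0,45]]]' ; python3 s.py
python3 -m crank '[[[-0.3,0.6,0,0,0,0,45],[-0.3,0.7,0,0,0,0,45],[-0.3,0.7,0,0,0,0,45],[-0.3,0.7,0.2,0,0,0,45],[0,0.7,0.2,0,0,0,45],[0,0.7,0.2,0,0,0,45],[0,0.7,0.2,0,0,0,45],[0,0,0,0,0,0,45]]]' ; python3 s.py
python3 - <<'E'
from m import *
o=[]
for n,roi in(("top",(240,440,120,260)),("side",(300,500,120,260))):
    im,d,c=cam(n); draw(im,c,[crank(.538,-.2875,.022,np.radians(162.5))],roi,2.8,f"/tmp/a.png",[(255,255,0)]); o.append(cv2.imread("/tmp/a.png"))
    cv2.imwrite(f"/tmp/{n}f.png",im)
    if n=="top":
        P=cloud(d,c); q=P[195:210,288:305,2]; q=q[(q>.06)&(q<.13)]; print("dish",q.mean(),len(q))
    o[-1]=cv2.resize(im[roi[2]:roi[3],roi[0]:roi[1]],None,fx=2.8,fy=2.8) if n=="top" else o[-1]
cv2.imwrite("pics/fin.png",np.vstack(o)[:,:,:][:800]); cv2.imwrite("pics/finA.png",o[0]); cv2.imwrite("pics/finB.png",o[1])
E
```

```text
clock: 22.85
position: [0.5383, -0.2879, 0.2162]
ee_rot: [-0.591, 0.806, -0.0, 0.0]
ft_force: [0.4, 0.7, -0.5]
grip_width: 0.529
pos [ 0.5383 -0.2879  0.2162] yaw 252.5 F [ 0.4  0.7 -0.5] T [ 0.01 -0.02 -0.06] q7 -1.11
clock: 23.85
position: [0.4716, -0.0101, 0.2617]
ee_rot: [-0.593, 0.805, 0.001, 0.0]
ft_force: [0.1, -1.3, 0.3]
grip_width: 0.524
pos [ 0.4716 -0.0101  0.2617] yaw 252.7 F [ 0.1 -1.3  0.3] T [-0.01  0.02  0.03] q7 -2.05
dish 0.10263951326162948 252
```

View pics/finA.png

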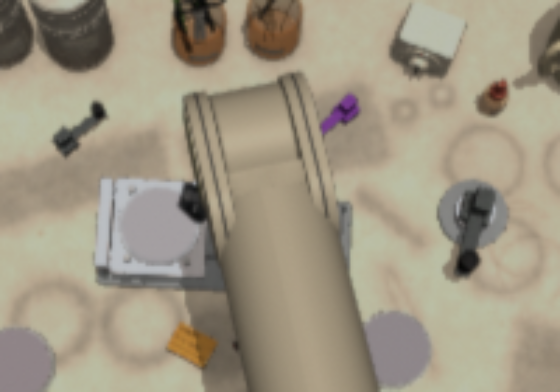

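View pics/finB.png

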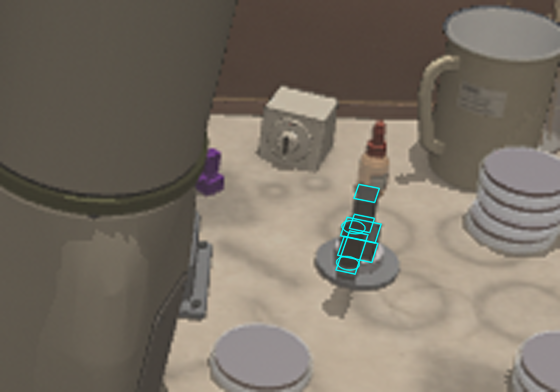

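The top view shows the crank on its post at (480,210) with the arm pointing toward the robot. The side overlay at the fully-home height matches, and the stage is still up. I'll hand in.

```bash
python3 -c "
from workcell import manip
print(manip.hand_in())"
```

```text
the job is handed in; nothing more can be done
None
```

The job is done and handed in at about 24 s of the 72 s allowed. No verdict is reported back.

- **Fitting:** I took the crank off its post and felt it onto the square at about -5°. It came fully home, with firm contact at the expected height and about 17 N read at the wrist.
- **Winding:** I wound it about 199° clockwise until the torque rose from about 0.15 to 0.9 Nm at the stop. I then eased the load off and lifted the crank.
- **Parking:** The crank went back on its post with no sideways load and is released there, arm pointing toward the robot.

**Last checks:**
- **Stage:** the dish top reads 0.1026 m after release, against 0.103 m when fully up, so the stage has not sunk back.
- **Crank:** the side view matches the crank upright and fully seated.
- **Bystanders:** those I could see look where they were. The arm hid the marker, and the forceps were outside the last pictures I viewed.
- **Robot:** the gripper is empty, clear and touching nothing.

**Disagreements and forces:** The two cameras disagreed by up to about 7 mm in x on the post position. I settled it with the pose at which the crank was first gripped. While lifting off the spindle there was a brief light drag of about 6 N sideways. All the forces I read were far below the limits.

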